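# Assemble the stacking lunch tower

### The job

Put the steel lunch tower together on its round wooden base, from the bottom up: first the deep pot without partitions in the steel collar of the base, then the middle-height pot with one straight partition, then the shallow three-part pot, and last the lid with its knob up. Each piece must sit fully home in the one below and upright; leave the two spoons, the salt shaker and the amber glass where they are.

Things in the scene. Friction and masses are not known exactly. Their poses are not given: they have to be found in the camera images.
- deep_pot_mid (a point): Round steel pot, the tallest of the three, empty inside with no partition; 60 mm across, mouth 54 mm, 64 mm tall. Its lowest 8 mm are a tapering foot (40 to 49 mm across) that drops into the mouth below until the body rests on that rim, so it adds 56 mm to the tower. About 0.1 kg. Point on its axis, half-way up, 32 mm above its underside; z up. It goes first, into the base.
- middle_pot_mid (a point): Round steel pot, of middle height, one thin straight partition inside (ends 14 mm below the rim); 60 mm across, mouth 54 mm, 50 mm tall. Its lowest 8 mm are a tapering foot (40 to 49 mm across) that drops into the mouth below until the body rests on that rim, so it adds 42 mm to the tower. About 0.1 kg. Point on its axis, half-way up, 25 mm above its underside; z up. It goes on the deep pot.
- shallow_pot_mid (a point): Round steel pot, the lowest of the three, divided in three by thin spokes (end 14 mm below the rim); 60 mm across, mouth 54 mm, 38 mm tall. Its lowest 8 mm are a tapering foot (40 to 49 mm across) that drops into the mouth below until the body rests on that rim, so it adds 30 mm to the tower. About 0.1 kg. Point on its axis, half-way up, 19 mm above its underside; z up. It goes on the middle pot.
- lid_knob (a point): Lid, lying knob up: steel disc 60 mm across, 5 mm thick, over an 8 mm tapering foot like the pots'; on top an upright dark wooden knob 18 mm across, 24 mm tall; 37 mm in all, about 0.08 kg. Point: centre of the knob, 25 mm above the lid's underside, 12 mm above the disc; z up. It goes last, on the shallow pot.
- base: Base, fixed to the worktop: round light wooden board 100 mm across, 8 mm thick, with a steel collar (60 mm outside, 54 mm inside, 10 mm tall) in its middle, its rim 18 mm above the worktop. The seated deep pot's underside is 10 mm above the worktop. Origin: centre of the board's underside, on the worktop; z up.
- teaspoon: Bystander: steel teaspoon lying flat, 130 x 27 x 11 mm, loose; origin at the centre of its underside, long along its x.
- table_spoon: Bystander: steel tablespoon lying flat, 188 x 39 x 16 mm, loose; origin at the centre of its underside, long along its x.
- salt_shaker_mid (a point): Bystander: standing glass salt shaker with grey top, 44 mm across, 90 mm tall, loose; this point is half-way up its axis.
- amber_glass_mid (a point): Bystander: standing amber drinking glass, 79 mm across, 97 mm tall, loose; this point is half-way up its axis.
There are look-alikes about, which are no part of the job. Leave any blue, purple or turquoise look-alike of the part that bears middle_pot_mid alone.

How it is judged:
By the outcome, as a careful person would: the job done as asked, in the order asked, and still so for the second after the job is handed in, with the robot touching nothing.
It also fails if it takes over 109 s, if anything falls off the work surface, if the arm or the gripper's body presses on something with over 40 N, if the wrist force passes 120 N, or if a joint passes its speed limit or range.

### The arm

A 6-joint arm with a two-finger parallel gripper is mounted at the origin on a cart in front of the work surface, level with it; the furniture and walls round the work are solid. World frame = base frame: x ahead of the robot, y to its left, z up, the work surface at z = 0. Lengths are in m, angles in rad, forces in N, time in s.
With the tool pointing down it reaches from about 0.35 to 0.975 m from the base axis. Payload 4.9 kg.
Tool frame: the origin (TCP) lies on the mounting face of the last link; the fingertips stand 173 mm ahead of it and the grasp point (between the pads) lies 155 mm ahead of it; z points along the fingers, y is the direction in which the jaws open and shut (so a half turn about z gives the same grasp; the last joint's range is limited). The gripper opens to 85 mm and grips with 20 to 120 N. Pads are 22 mm wide; open, the fingers measure 114 mm over their backs; the gripper's body (76 mm by 85 mm) begins 54 mm behind the grasp point. The pads swing forward as they close: fully open they stand 13 mm farther back than shut.
Start: joints at [-1.252, 0.053, 1.613, -0, 1.476, -0.119], TCP at [0.265, -0.566, 0.405] pointing down, gripper open.
Joint ranges: [-3.01, 3.01], [-1.01, 2.22], [0.06, 2.58], [-1.02, 4.17], [0.09, 2.62], [-3.14, 3.14]. Speed limits (rad/s): [2.57, 2.57, 3.14, 3.14, 3.14, 3.14].

### API

Orientations are given as a unit quaternion [w, x, y, z].
In Python, from plant import manip gives the robot as it stands.
- The arm moves only by the tool play_rows, never from a script. Its argument "increments" is a list of rows, each an object with "offset": the shift along the tool's x, y, z in mm, a list of three; "twist": the turn about the tool's z in rad; "grip": the opening, from 0 (shut) to 1 (fully open). In form: [{"offset": [dx, dy, dz], "twist": twist, "grip": grip}, ...]. A call has 1 to 5 rows; each row is the pose to reach, as a shift and turn from the pose commanded when the call began, along the tool's axes at that moment; what a row does not reach only later rows make up. A row lasts 1/12 s, in which the tool goes at most 41.7 mm and 7.16 degrees, less where a joint would pass 70% of its speed; a pose out of reach is approached as far as the arm can. A call with a gripper value outside its range is refused whole. The fingers move at their own pace and stop on an object; the grip force is fixed at half the most. Time passes only in rows, so rows that repeat a pose let the fingers close. It gives the time, the measured TCP pose, the force and the opening at its end, in the units of the state.
- manip.state(): the state, without advancing time (a new reading comes with each control period).
- manip.grab_frame(name): name is "side" or "top" or "wrist"; returns the picture (480x640x3 uint8, blue, green, red); there is no depth.
- manip.get_calibration(name): a dict with "fx", "fy", "cx", "cy" (pixels), "T" (4x4, takes a point from camera to world coordinates). Camera axes: x right, y down, z forward; pixel columns grow to the right and rows downward; lengths in m; the calibration is good to about 2 mm. A picture is of the moment at which its call begins: read the wrist's pose just before it. get_calibration takes no time and is no camera call; for the wrist camera it gives the pose at the moment of the call.
- manip.job_done(): hands the job in, once; it reports no verdict.
Trained networks look in the newest picture that a camera, given by its name, has taken for a name from the list of things; names that differ only in an ending like _2 or _b are one class to them, and where a whole thing is asked for, a point or a joint stands for the part that bears it (a point fixed in the world has none). Each returns a list of dicts, best first, with "p" (0 to 1); they miss things now and then, are a little off and sometimes report something else, mostly with a low value. They report only what shows in the picture. A call takes as long as a camera call. They do not tell look-alikes from the thing itself.
- manip.boxes_of(query, camera): "xyz" ([x, y, z] in m, in the coordinates of the camera as it stood for that picture, good to about 4 mm: the middle of the surface that is visible of it).
- manip.tip_of(query, camera): "xyz" ([x, y, z] in m, in the coordinates of the camera as it stood for that picture, good to about 4 mm: a listed point, or the origin of a listed thing).
The state is a dict: "time": time; "joint_pos": joint angles; "joint_vel": joint speeds; "joint_efforts": joint torques, N m; "tool_pos": TCP position; "tool_rot": TCP orientation; "contact_force": force on the tool from outside, world axes, zero at the start; "ft_torque": the same for the moment, N m; "gripper_width": opening from 0.0 (shut) to 1.0 (fully open).
Only numpy, scipy, OpenCV 4.12 (cv2) and the standard library are available. Lean on these libraries where they do the work, as an engineer would, in place of code of your own. Each camera call takes 0.05 s, during which the arm holds its last target. There are 200 camera calls.

## Working session

There is one attempt and no reset: what is moved stays moved. The work goes in short steps, Python scripts to look and compute and a tool call to move; the robot and the scene stay as the last step left them, time stands still between calls to the robot, and variables do not carry over. Pictures are saved under pics/ and viewed, about 12 in all and at most 16, crops included, and the job is handed in when it is done.

Besides the shell and the picture viewer there is one more tool, called after "Request:" as name(argument=value, ...), one argument or row to a line, values as JSON. play_rows: Moves the arm, as the interface text tells. Its arguments: {"type":"object","properties":{"increments":{"type":"array"}},"required":["increments"]}

```bash
mkdir -p pics; ls; cat > h.py <<'E'
import numpy as np,cv2
from plant import manip as m
N=["deep_pot_mid","middle_pot_mid","shallow_pot_mid","lid_knob","base","teaspoon","table_spoon","salt_shaker_mid","amber_glass_mid"]
def w(T,p): return (np.array(T)@np.r_[p,1])[:3]
def look(cam,names,fn=None):
    T=m.get_calibration(cam)["T"]; im=m.grab_frame(cam)
    if fn: cv2.imwrite("pics/"+fn,im)
    c=m.get_calibration(cam)
    for n in names:
        for d in m.tip_of(n,cam):
            p=np.array(d["xyz"]); print(cam,n,round(d["p"],2),w(T,p).round(4),(c["fx"]*p[0]/p[2]+c["cx"]).round(),(c["fy"]*p[1]/p[2]+c["cy"]).round())
    return im
E
python3 - <<'E'
from h import *
look("top",N,"top0.png")
look("side",N,"side0.png")
s=m.state();print(s)
E
```

```text
pics
top deep_pot_mid 0.94 [ 0.6151 -0.0845  0.034 ] 369.0 231.0
top deep_pot_mid 0.74 [0.6081 0.1212 0.0158] 271.0 234.0
top middle_pot_mid 0.92 [0.5197 0.296  0.0265] 185.0 273.0
top middle_pot_mid 0.89 [0.4526 0.2084 0.0269] 225.0 306.0
top middle_pot_mid 0.69 [ 0.45   -0.1006  0.0239] 375.0 311.0
top middle_pot_mid 0.69 [0.7346 0.1851 0.0221] 243.0 174.0
top shallow_pot_mid 0.63 [0.6119 0.1226 0.0144] 271.0 232.0
top lid_knob 0.63 [ 0.4565 -0.2291  0.0219] 437.0 309.0
top base 0.71 [0.4539 0.0219 0.0006] 316.0 308.0
top teaspoon 0.94 [ 0.4559  0.1182 -0.0026] 270.0 306.0
top teaspoon 0.67 [ 0.7755 -0.0024  0.0515] 331.0 154.0
top table_spoon 0.84 [ 0.6617 -0.2332 -0.0037] 435.0 215.0
top salt_shaker_mid 0.72 [0.6754 0.2761 0.0493] 197.0 197.0
top amber_glass_mid 0.97 [ 7.764e-01 -4.000e-04  4.950e-02] 330.0 154.0
side deep_pot_mid 0.76 [ 0.6156 -0.0905  0.0309] 322.0 297.0
side middle_pot_mid 0.78 [0.524  0.2935 0.0236] 247.0 184.0
side middle_pot_mid 0.7 [ 0.4511 -0.1041  0.0219] 223.0 319.0
side middle_pot_mid 0.67 [0.736  0.1884 0.0265] 352.0 201.0
side shallow_pot_mid 0.83 [0
[... 465 characters left out ...]
nt_pos': array([-1.25198879e+00,  5.26913962e-02,  1.61286095e+00,  1.60326839e-05,
        1.47595715e+00, -1.18994789e-01]), 'joint_vel': array([-7.00010371e-04, -9.11441612e-04,  1.87888620e-05,  1.75281623e-03,
       -8.85017969e-04,  4.08319601e-04]), 'joint_efforts': array([ 9.35847893e-04, -3.93682623e+01, -3.70476115e+01, -1.19249803e-04,
        4.66798283e-04, -2.61061636e-06]), 'tool_pos': array([ 0.26497235, -0.56604719,  0.40473227]), 'tool_rot': array([4.05779143e-05, 9.76136823e-01, 2.17156396e-01, 1.20878768e-05]), 'contact_force': array([ 0.79183041,  0.20052274, -0.01279027]), 'ft_torque': array([ 0.03628351, -0.01191966,  0.00881934]), 'gripper_width': 1.0009763535767904}
```

View pics/top0.png

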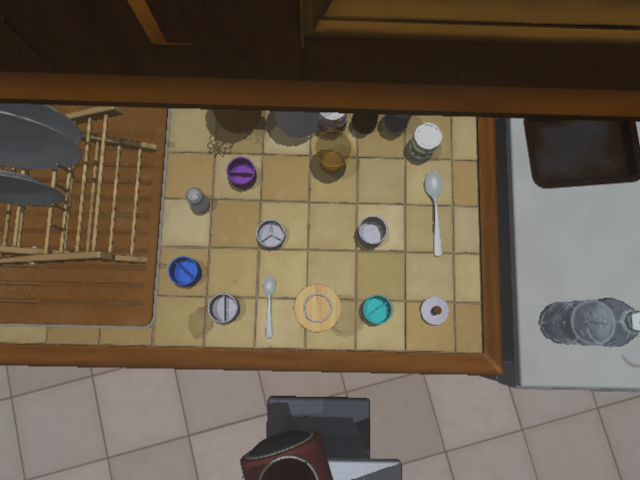

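View pics/side0.png

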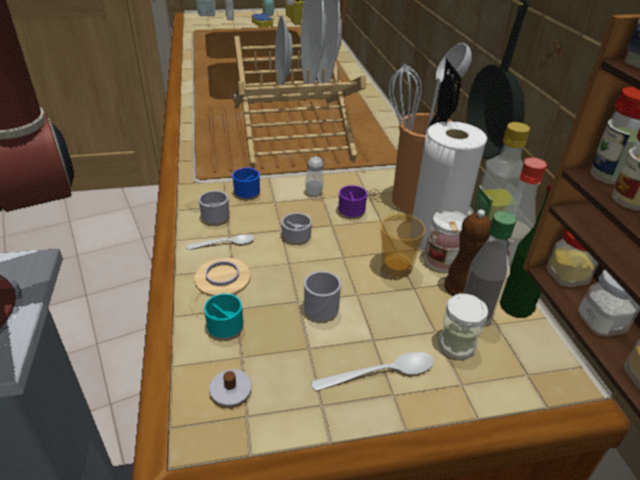

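```bash
python3 - <<'E'
import cv2,numpy as np
a=cv2.imread("pics/top0.png")
o=[cv2.resize(a[y-35:y+35,x-35:x+35],(260,260),interpolation=cv2.INTER_CUBIC) for x,y in [(185,273),(225,306),(375,311),(243,174),(271,233),(369,231)]]
cv2.imwrite("pics/crops.png",np.vstack([np.hstack(o[:3]),np.hstack(o[3:])]))
E
```

```text
(no output)
```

View pics/crops.png

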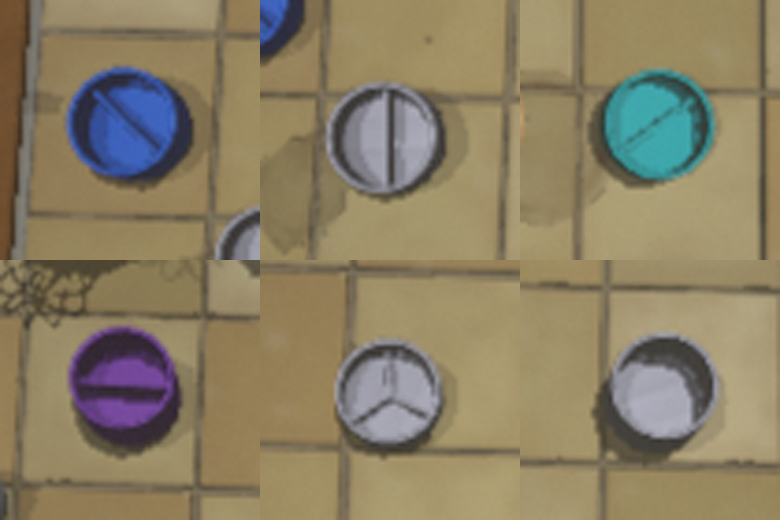

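Candidates for the middle pot in the top picture are blue (185,273), bare steel (225,306), turquoise (375,311) and purple (243,174). All have one straight partition. The one I want is the steel pot at (225,306), and the crop confirms it. The three-spoke pot is at (271,233), the empty deep pot at (369,231), the lid at (437,309) and the base at (317,308).

I'll first turn to align the tool x axis with world x, then approach the deep pot.

Request:
play_rows(
  increments=[
    {"offset": [35, -19, 0], "twist": 0.0875, "grip": 1},
    {"offset": [70, -38, 0], "twist": 0.175, "grip": 1},
    {"offset": [105, -57, 0], "twist": 0.2626, "grip": 1},
    {"offset": [140, -76, 0], "twist": 0.35, "grip": 1},
    {"offset": [175, -95, 0], "twist": 0.4377, "grip": 1},
  ],
)

```text
time: 1.42
tool_pos: [0.3838, -0.4043, 0.4049]
tool_rot: [0.0, 1.0, -0.002, 0.0]
contact_force: [0.0, -0.4, 0.1]
gripper_width: 1.0
```

Request:
play_rows(
  increments=[
    {"offset": [21, -28, 5], "twist": 0, "grip": 1},
    {"offset": [42, -57, 10], "twist": 0, "grip": 1},
    {"offset": [63, -85, 15], "twist": 0, "grip": 1},
    {"offset": [84, -114, 20], "twist": 0, "grip": 1},
    {"offset": [105, -142, 25], "twist": 0, "grip": 1},
  ],
)

```text
time: 1.83
tool_pos: [0.4889, -0.2621, 0.3797]
tool_rot: [0.0, 1.0, 0.0, 0.0]
contact_force: [0.5, -0.8, 0.0]
gripper_width: 0.997
```

Request:
play_rows(
  increments=[
    {"offset": [21, -28, 5], "twist": 0, "grip": 1},
    {"offset": [42, -57, 10], "twist": 0, "grip": 1},
    {"offset": [63, -85, 15], "twist": 0, "grip": 1},
    {"offset": [84, -114, 20], "twist": 0, "grip": 1},
    {"offset": [105, -142, 25], "twist": 0, "grip": 1},
  ],
)

```text
time: 2.25
tool_pos: [0.594, -0.12, 0.3546]
tool_rot: [0.0, 1.0, 0.0, 0.0]
contact_force: [0.3, 0.5, -0.3]
gripper_width: 1.001
```

```bash
python3 - <<'E'
from h import *
s=m.state();print(s['time'],s['tool_pos'],s['tool_rot'],s['joint_pos'])
im=look("wrist",N,"w1.png")
s=m.state();print(s['tool_pos'],s['tool_rot'])
print(m.get_calibration("wrist"))
E
```

```text
2.25 [ 0.59396045 -0.12004089  0.35464332] [8.16348737e-05 9.99999961e-01 1.78092265e-04 2.00276537e-04] [-3.22167956e-01  4.32146605e-02  1.70743521e+00 -2.84290010e-05
  1.39051114e+00  1.24827728e+00]
wrist middle_pot_mid 0.61 [ 0.4559 -0.1043  0.0248] 306.0 358.0
wrist shallow_pot_mid 0.76 [0.6066 0.1171 0.0209] 57.0 210.0
wrist lid_knob 0.91 [ 0.4576 -0.2285  0.0261] 429.0 358.0
wrist teaspoon 0.87 [ 4.594e-01  1.173e-01 -1.000e-04] 101.0 342.0
wrist table_spoon 0.77 [ 6.612e-01 -2.282e-01  3.000e-04] 440.0 147.0
wrist salt_shaker_mid 0.21 [ 0.6152 -0.0862  0.033 ] 282.0 203.0
[ 0.59274654 -0.1228088   0.35507848] [ 1.40845688e-04  9.99999642e-01 -7.92957310e-04  2.58043830e-04]
{'fx': 342.3061774697973, 'fy': 342.3061774697973, 'cx': 321.9578016984118, 'cy': 240.70253704146126, 'T': array([[-2.47361539e-03, -9.60950673e-01, -2.76708664e-01,
         6.64155992e-01],
       [-9.99996938e-01,  2.39645514e-03,  6.17012269e-04,
        -1.23763178e-01],
       [ 7.02015431e-05,  2.76709343e-01, -9.60953659e-01,
         3.23997610e-01],
       [ 0.00000000e+00,  0.00000000e+00,  0.00000000e+00,
         1.00000000e+00]])}
```

View pics/w1.png

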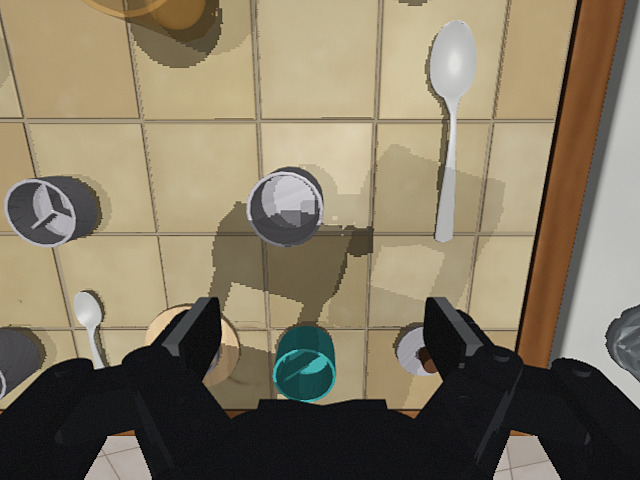

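The wrist picture shows the deep pot's rim centred near (286,206), the three-part pot's near (41,212), and the base and lid partly behind the fingers.

```bash
cat >> h.py <<'E'
def ray(cam,u,v,z,c=None):
    c=c or m.get_calibration(cam); T=np.array(c["T"])
    d=T[:3,:3]@np.array([(u-c["cx"])/c["fx"],(v-c["cy"])/c["fy"],1]); return T[:3,3]+d*(z-T[2,3])/d[2]
E
python3 - <<'E'
from h import *
print(ray("wrist",286,206,.064),ray("wrist",41,212,.038))
# top view rims
for n,u,v,z in [("deep",372.5,231,.064),("mid",224.5,308.5,.05),("shal",271,234.5,.038)]: print(n,ray("top",u,v,z))
for n,u,v,z in [("base",318,307.5,.018)]: print(n,ray("top",u,v,z))
for k in range(3): look("side",["base","deep_pot_mid"]);look("top",["base","deep_pot_mid"])
E
```

```text
[ 0.61709182 -0.09604989  0.064     ] [0.60775282 0.11486307 0.038     ]
deep [ 0.61051374 -0.0894374   0.064     ]
mid [0.44714271 0.20572374 0.05      ]
shal [0.60230888 0.11945137 0.038     ]
base [0.45461692 0.01778216 0.018     ]
side base 0.62 [ 0.4573  0.0187 -0.0043] 224.0 280.0
side deep_pot_mid 0.72 [ 0.6183 -0.0951  0.0281] 324.0 300.0
top base 0.61 [ 4.543e-01  2.100e-02 -4.000e-04] 316.0 308.0
top deep_pot_mid 0.59 [ 0.6127 -0.0874  0.0313] 370.0 233.0
side base 0.91 [ 0.4594  0.0204 -0.0046] 225.0 279.0
side deep_pot_mid 0.7 [ 0.6179 -0.0905  0.0285] 324.0 298.0
side deep_pot_mid 0.64 [ 0.6645 -0.2319 -0.0038] 372.0 375.0
side deep_pot_mid 0.43 [0.4499 0.2139 0.0244] 215.0 207.0
top base 0.6 [ 0.4531  0.0192 -0.0009] 317.0 309.0
top deep_pot_mid 0.71 [ 0.6118 -0.0833  0.0299] 368.0 233.0
top deep_pot_mid 0.43 [ 0.4563  0.1188 -0.0036] 270.0 306.0
side base 0.73 [ 0.4547  0.0197 -0.0063] 223.0 280.0
side deep_pot_mid 0.6 [ 0.774  -0.0068  0.0525] 400.0 246.0
side deep_pot_mid 0.58 [ 0.6133 -0.093   0.0325] 321.0 298.0
top base 0.7 [0.4573 0.0194 0.0005] 317.0 306.0
top deep_pot_mid 0.44 [ 0.6156 -0.0853  0.0304] 369.0 231.0
top deep_pot_mid 0.34 [0.452  0.2077 0.0271] 225.0 306.0
```

Request:
play_rows(
  increments=[
    {"offset": [-30, -26, 0], "twist": 0, "grip": 1},
    {"offset": [-60, -52, 0], "twist": 0, "grip": 1},
    {"offset": [-90, -78, 0], "twist": 0, "grip": 1},
    {"offset": [-120, -104, 0], "twist": 0, "grip": 1},
    {"offset": [-150, -130, 0], "twist": 0, "grip": 1},
  ],
)

```text
time: 4.07
tool_pos: [0.4417, 0.009, 0.3545]
tool_rot: [-0.0, 1.0, -0.0, -0.0]
contact_force: [-0.1, 0.3, 1.2]
gripper_width: 1.001
```

Request:
play_rows(
  increments=[
    {"offset": [0, -15, 0], "twist": 0, "grip": 1},
    {"offset": [0, -30, 0], "twist": 0, "grip": 1},
    {"offset": [0, -30, 0], "twist": 0, "grip": 1},
    {"offset": [0, -30, 0], "twist": 0, "grip": 1},
  ],
)

```text
time: 4.4
tool_pos: [0.443, 0.0385, 0.355]
tool_rot: [0.0, 1.0, 0.001, 0.0]
contact_force: [-0.7, -0.7, -0.6]
gripper_width: 0.999
```

```bash
python3 - <<'E'
from h import *
im=look("wrist",N,"w2.png")
s=m.state();print(s['tool_pos'],s['tool_rot'],s['time'])
import json
c=m.get_calibration("wrist"); c["T"]=np.array(c["T"]).tolist(); json.dump(c,open("w2.json","w"))
E
```

```text
wrist middle_pot_mid 0.98 [0.5264 0.2938 0.0237] 14.0 127.0
wrist middle_pot_mid 0.68 [0.4505 0.208  0.029 ] 128.0 218.0
wrist shallow_pot_mid 0.79 [0.6059 0.1185 0.0176] 219.0 21.0
wrist lid_knob 0.95 [ 0.4581 -0.2259  0.0273] 622.0 209.0
wrist base 0.87 [ 0.4518  0.0131 -0.0007] 348.0 210.0
wrist teaspoon 0.56 [0.4577 0.1166 0.0036] 238.0 205.0
[0.44324204 0.03788902 0.35463261] [ 1.81749035e-05  9.99999960e-01 -2.50909390e-04 -1.29594131e-04] 4.9
```

View pics/w2.png

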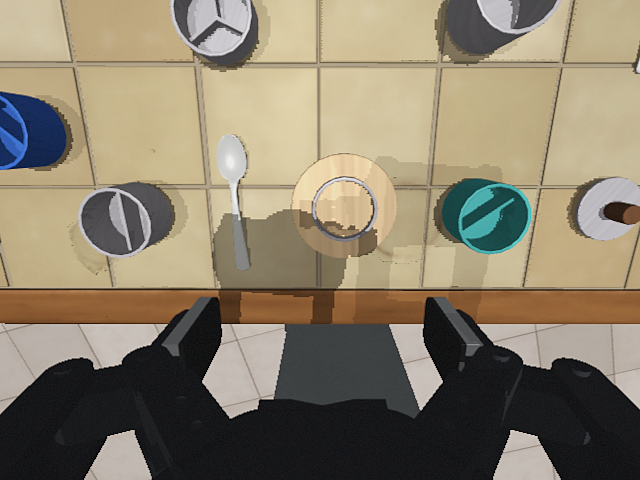

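The wrist picture shows the base collar centred at (344.5,208.5), the steel middle pot's rim at about (115,221), and the lid disc at about (612,209).

```bash
python3 - <<'E'
from h import *
import json
c=json.load(open("w2.json"))
for n,u,v,z in [("base",344.5,208.5,.018),("mid",115.5,221.5,.05),("lid disc",610,209.5,.013),("knobtop",629,213,.037)]: print(n,ray("w",u,v,z,c))
im=cv2.imread("pics/w2.png"); 
a=cv2.resize(im[140:280,270:450],None,fx=4,fy=4,interpolation=cv2.INTER_CUBIC)
b=cv2.resize(im[150:290,60:240],None,fx=4,fy=4,interpolation=cv2.INTER_CUBIC)
cv2.imwrite("pics/c2.png",cv2.resize(np.vstack([a,b]),None,fx=.53,fy=.53))
E
```

```text
base [0.45671988 0.01679599 0.018     ]
mid [0.45224867 0.20616357 0.05      ]
lid disc [ 0.45452273 -0.2277496   0.013     ]
knobtop [ 0.45612708 -0.22415216  0.037     ]
```

Request:
play_rows(
  increments=[
    {"offset": [30, 23, 0], "twist": 0, "grip": 1},
    {"offset": [60, 46, 0], "twist": 0, "grip": 1},
    {"offset": [90, 68, 0], "twist": 0, "grip": 1},
    {"offset": [120, 91, 0], "twist": 0, "grip": 1},
    {"offset": [150, 113, 0], "twist": 0, "grip": 1},
  ],
)

```text
time: 5.32
tool_pos: [0.5945, -0.0762, 0.3544]
tool_rot: [-0.0, 1.0, -0.0, -0.0]
contact_force: [0.7, 0.7, 0.1]
gripper_width: 1.001
```

Request:
play_rows(
  increments=[
    {"offset": [22, 17, 0], "twist": 0, "grip": 1},
    {"offset": [22, 17, 30], "twist": 0, "grip": 1},
    {"offset": [22, 17, 60], "twist": 0, "grip": 1},
    {"offset": [22, 17, 80], "twist": 0, "grip": 1},
    {"offset": [22, 17, 80], "twist": 0, "grip": 1},
  ],
)

```text
time: 5.73
tool_pos: [0.6132, -0.0916, 0.2683]
tool_rot: [-0.001, 1.0, -0.0, -0.005]
contact_force: [-0.9, 0.5, -0.7]
gripper_width: 1.002
```

```bash
python3 - <<'E'
from h import *
s=m.state();print(s['tool_pos'],s['time'])
look("side",["deep_pot_mid"],"s3.png")
look("wrist",["deep_pot_mid"],"w3.png")
s=m.state();print(s['tool_pos'],s['time'])
E
```

```text
[ 0.61320014 -0.09161744  0.26826779] 5.7333
side deep_pot_mid 0.69 [ 0.6145 -0.091   0.0281] 322.0 299.0
wrist deep_pot_mid 0.6 [ 0.615  -0.0907  0.0297] 319.0 255.0
[ 0.61590428 -0.09193307  0.27695797] 5.9333
```

View pics/w3.png

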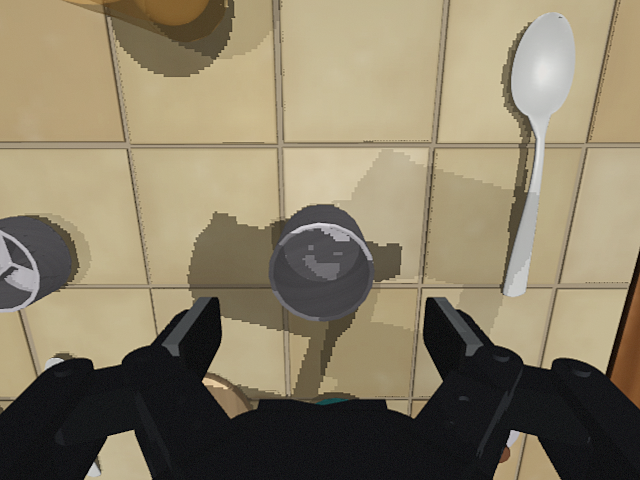

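The pot's rim is centred at (321,271), between the fingers. Next I descend and grip.

Request:
play_rows(
  increments=[
    {"offset": [0, 0, 30], "twist": 0, "grip": 1},
    {"offset": [0, 0, 55], "twist": 0, "grip": 1},
    {"offset": [0, 0, 80], "twist": 0, "grip": 1},
    {"offset": [0, 0, 80], "twist": 0, "grip": 1},
    {"offset": [0, 0, 80], "twist": 0, "grip": 0.6},
  ],
)

```text
time: 6.35
tool_pos: [0.6153, -0.0917, 0.1953]
tool_rot: [-0.0, 1.0, 0.0, -0.0]
contact_force: [0.5, 0.3, -0.8]
gripper_width: 0.883
```

Request:
play_rows(
  increments=[
    {"offset": [0, 0, 0], "twist": 0, "grip": 0.4},
    {"offset": [0, 0, 0], "twist": 0, "grip": 0.4},
    {"offset": [0, 0, 0], "twist": 0, "grip": 0.4},
    {"offset": [0, 0, 0], "twist": 0, "grip": 0.4},
    {"offset": [0, 0, 0], "twist": 0, "grip": 0.4},
  ],
)

```text
time: 6.77
tool_pos: [0.6168, -0.0922, 0.1984]
tool_rot: [0.001, 1.0, 0.0, 0.003]
contact_force: [0.4, 0.3, 7.2]
gripper_width: 0.676
```

Request:
play_rows(
  increments=[
    {"offset": [0, 0, -15], "twist": 0, "grip": 0.4},
    {"offset": [0, 0, -35], "twist": 0, "grip": 0.4},
    {"offset": [0, 0, -60], "twist": 0, "grip": 0.4},
    {"offset": [0, 0, -80], "twist": 0, "grip": 0.4},
    {"offset": [0, 0, -80], "twist": 0, "grip": 0.4},
  ],
)

```text
time: 7.18
tool_pos: [0.617, -0.0922, 0.281]
tool_rot: [0.001, 1.0, 0.0, 0.005]
contact_force: [1.8, -0.0, 0.6]
gripper_width: 0.68
```

```bash
python3 - <<'E'
from h import *
s=m.state();print(s['tool_pos'],s['time'],s['gripper_width'])
look("side",["deep_pot_mid"],"s4.png")
look("wrist",["deep_pot_mid"],"w4.png")
s=m.state();print(s['tool_pos'],s['time'])
a=cv2.imread("pics/s4.png")[150:400,150:450];b=cv2.imread("pics/w4.png")[200:450,170:470]
cv2.imwrite("pics/c4.png",np.hstack([a,b]))
E
```

```text
[ 0.61695081 -0.09221634  0.2810265 ] 7.1833 0.6803245229020548
side deep_pot_mid 0.9 [ 0.6164 -0.0903  0.1143] 324.0 258.0
side deep_pot_mid 0.65 [0.6054 0.1201 0.0217] 296.0 228.0
wrist deep_pot_mid 0.84 [ 0.6091 -0.0912  0.113 ] 318.0 330.0
[ 0.61443826 -0.09159075  0.27287567] 7.3833
```

View pics/c4.png

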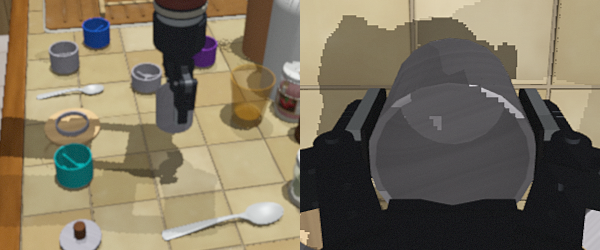

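```bash
python3 - <<'E'
from h import *
s=m.state();print(s['tool_pos'],s['time'],s['contact_force'])
c=m.get_calibration("wrist");T=np.array(c["T"])
# project a rim circle for candidate x offsets, report top row & width
tp=s['tool_pos']
for dx in [-6,-3,0,3,6]:
    P=np.array([[tp[0]+dx/1e3+.03*np.cos(a),tp[1]+.03*np.sin(a),tp[2]-.133] for a in np.linspace(0,6.28,200)])
    q=(P-T[:3,3])@T[:3,:3]; u=c["fx"]*q[:,0]/q[:,2]+c["cx"]; v=c["fy"]*q[:,1]/q[:,2]+c["cy"]
    print(dx,u.min().round(1),u.max().round(1),v.min().round(1),v.max().round(1))
E
```

```text
[ 0.61443826 -0.09159075  0.27287567] 7.3833 [-0.36864692  0.21781439 -1.9704536 ]
-6 233.8 406.4 293.1 440.6
-3 233.2 407.0 284.5 434.2
0 232.5 407.6 275.9 427.6
3 231.9 408.2 267.0 421.0
6 231.2 408.8 258.1 414.3
```

Request:
play_rows(
  increments=[
    {"offset": [-20, -14, 0], "twist": 0, "grip": 0.4},
    {"offset": [-50, -34, 0], "twist": 0, "grip": 0.4},
    {"offset": [-80, -55, 0], "twist": 0, "grip": 0.4},
    {"offset": [-110, -76, 0], "twist": 0, "grip": 0.4},
    {"offset": [-135, -95, 0], "twist": 0, "grip": 0.4},
  ],
)

```text
time: 7.8
tool_pos: [0.4775, 0.0042, 0.2718]
tool_rot: [-0.0, 1.0, -0.0, -0.003]
contact_force: [0.3, 0.3, -1.6]
gripper_width: 0.676
```

Request:
play_rows(
  increments=[
    {"offset": [-16, -10, 0], "twist": 0, "grip": 0.4},
    {"offset": [-23, -15, 0], "twist": 0, "grip": 0.4},
    {"offset": [-23, -15, 20], "twist": 0, "grip": 0.4},
    {"offset": [-23, -15, 35], "twist": 0, "grip": 0.4},
    {"offset": [-23, -15, 45], "twist": 0, "grip": 0.4},
  ],
)

```text
time: 8.22
tool_pos: [0.4565, 0.0182, 0.2273]
tool_rot: [-0.0, 1.0, 0.0, -0.002]
contact_force: [0.4, 0.0, -2.0]
gripper_width: 0.68
```

```bash
python3 - <<'E'
from h import *
look("side",["deep_pot_mid","base"],"s5.png")
look("top",["deep_pot_mid","base"],"t5.png")
look("wrist",["base"],"w5.png")
s=m.state();print(s['tool_pos'],s['time'])
a=cv2.imread("pics/s5.png")[200:350,150:330];b=cv2.imread("pics/w5.png")[150:450,170:470]
cv2.imwrite("pics/c5.png",np.hstack([cv2.resize(a,(480,400),interpolation=2),cv2.resize(b,(310,400))]))
E
```

```text
side deep_pot_mid 0.84 [0.45   0.0175 0.0597] 217.0 253.0
side deep_pot_mid 0.52 [0.6068 0.1185 0.0229] 297.0 228.0
side base 0.7 [ 0.4597  0.0214 -0.0048] 226.0 279.0
[0.45775986 0.01803555 0.23068977] 8.6167
```

View pics/c5.png

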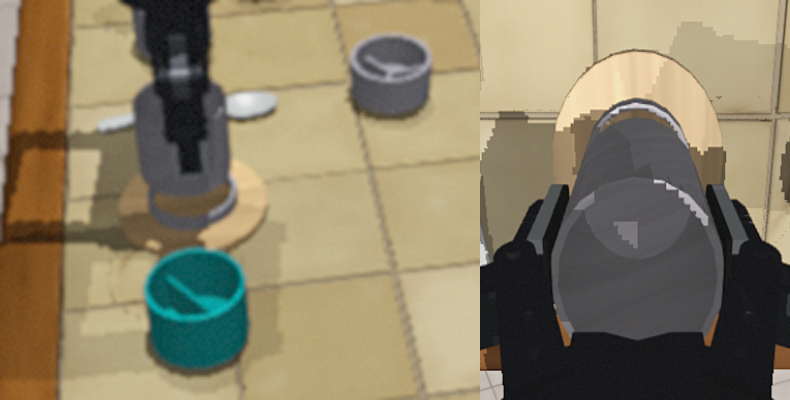

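```bash
python3 - <<'E'
from h import *
c=m.get_calibration("side");T=np.array(c["T"])
def pr(P,c=c,T=T):
    q=(np.array(P)-T[:3,3])@T[:3,:3]; return (c["fx"]*q[...,0]/q[...,2]+c["cx"]).round(1),(c["fy"]*q[...,1]/q[...,2]+c["cy"]).round(1)
im=cv2.imread("pics/s5.png");a=np.linspace(0,6.28,300)
big=cv2.resize(im[200:330,150:310],None,fx=5,fy=5,interpolation=2)
def circ(x,y,z,r,col):
    u,v=pr(np.c_[x+r*np.cos(a),y+r*np.sin(a),0*a+z])
    cv2.polylines(big,[np.c_[(u-150+.5)*5,(v-200+.5)*5].astype(int)],True,col,1)
circ(.4567,.0175,.018,.03,(0,255,0)); circ(.4567,.0175,.008,.05,(0,255,0))
s=m.state()['tool_pos']
circ(s[0]-.003,s[1],s[2]-.133,.03,(0,0,255)); circ(s[0]-.003,s[1],s[2]-.197+.008,.03,(0,0,255))
cv2.imwrite("pics/c6.png",big)
E
```

```text
(no output)
```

View pics/c6.png

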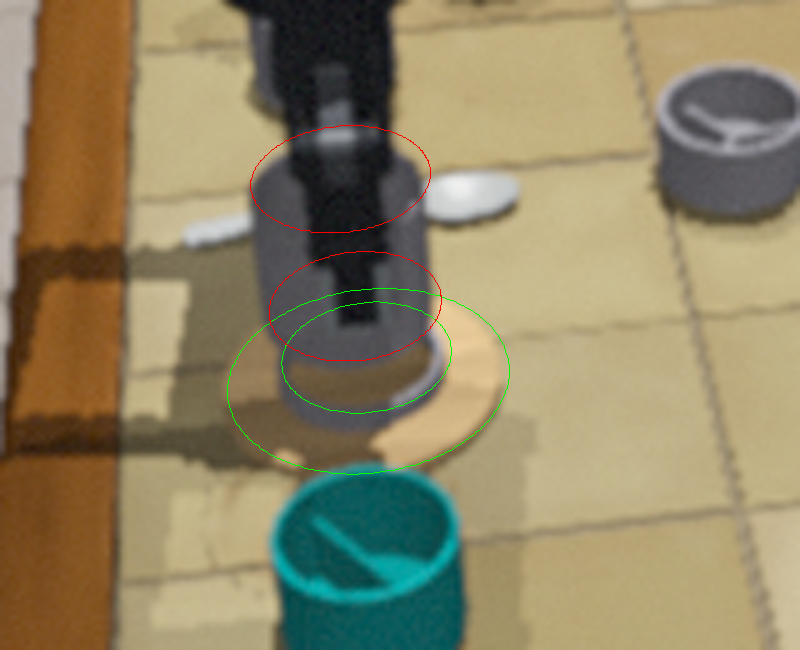

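The overlay matches the camera. The pot is about 2.5 mm short in x, so I'll shift it and lower.

Request:
play_rows(
  increments=[
    {"offset": [2.5, 0, 0], "twist": 0, "grip": 0.4},
    {"offset": [2.5, 0, 7], "twist": 0, "grip": 0.4},
    {"offset": [2.5, 0, 12], "twist": 0, "grip": 0.4},
    {"offset": [2.5, 0, 15], "twist": 0, "grip": 0.4},
    {"offset": [2.5, 0, 17], "twist": 0, "grip": 0.4},
  ],
)

```text
time: 9.03
tool_pos: [0.4592, 0.0183, 0.2116]
tool_rot: [-0.0, 1.0, 0.0, -0.001]
contact_force: [-0.2, 1.0, -1.7]
gripper_width: 0.679
```

Request:
play_rows(
  increments=[
    {"offset": [0, 0, 2], "twist": 0, "grip": 0.4},
    {"offset": [0, 0, 4], "twist": 0, "grip": 0.4},
    {"offset": [0, 0, 6], "twist": 0, "grip": 0.4},
    {"offset": [0, 0, 7], "twist": 0, "grip": 0.4},
    {"offset": [0, 0, 7], "twist": 0, "grip": 0.4},
  ],
)

```text
time: 9.45
tool_pos: [0.4602, 0.0182, 0.2084]
tool_rot: [-0.0, 1.0, 0.0, -0.001]
contact_force: [-11.0, 0.3, 17.9]
gripper_width: 0.676
```

```bash
python3 - <<'E'
from h import *
s=m.state();print(s['tool_pos'],s['time'],s['contact_force'],s['ft_torque'])
E
```

```text
[0.46018058 0.01822075 0.20836467] 9.45 [-11.00913291   0.34002213  17.86126835] [ 0.17006827  1.84354058 -0.02113304]
```

Request:
play_rows(
  increments=[
    {"offset": [-1, 0, 0], "twist": 0, "grip": 0.4},
    {"offset": [-2, 0, 0], "twist": 0, "grip": 0.4},
    {"offset": [-2, 0, 0], "twist": 0, "grip": 0.4},
  ],
)

```text
time: 9.7
tool_pos: [0.4589, 0.0182, 0.2083]
tool_rot: [-0.0, 1.0, 0.0, 0.002]
contact_force: [-3.2, 1.9, 10.7]
gripper_width: 0.674
```

Request:
play_rows(
  increments=[
    {"offset": [0, 0, 0], "twist": 0, "grip": 1},
    {"offset": [0, 0, 0], "twist": 0, "grip": 1},
    {"offset": [0, 0, 0], "twist": 0, "grip": 1},
    {"offset": [0, 0, -15], "twist": 0, "grip": 1},
    {"offset": [0, 0, -40], "twist": 0, "grip": 1},
  ],
)

```text
time: 10.12
tool_pos: [0.456, 0.0183, 0.2427]
tool_rot: [-0.0, 1.0, -0.0, -0.004]
contact_force: [-0.2, -0.7, -0.1]
gripper_width: 0.998
```

Request:
play_rows(
  increments=[
    {"offset": [0, 0, -35], "twist": 0, "grip": 1},
    {"offset": [-2, -35, -50], "twist": 0, "grip": 1},
    {"offset": [-4, -70, -50], "twist": 0, "grip": 1},
    {"offset": [-6, -108, -50], "twist": 0, "grip": 1},
    {"offset": [-6, -146, -50], "twist": 0, "grip": 1},
  ],
)

```text
time: 10.53
tool_pos: [0.4513, 0.1655, 0.2962]
tool_rot: [-0.0, 1.0, -0.001, 0.001]
contact_force: [1.0, 0.3, 0.6]
gripper_width: 1.002
```

Request:
play_rows(
  increments=[
    {"offset": [0, -30, 0], "twist": 0, "grip": 1},
    {"offset": [0, -43, 0], "twist": 0, "grip": 1},
    {"offset": [0, -43, 0], "twist": 0, "grip": 1},
    {"offset": [0, -43, 0], "twist": 0, "grip": 1},
    {"offset": [0, -43, 0], "twist": 0, "grip": 1},
  ],
)

```text
time: 10.95
tool_pos: [0.4516, 0.2066, 0.2953]
tool_rot: [0.0, 1.0, -0.0, -0.0]
contact_force: [-0.1, 0.1, 0.1]
gripper_width: 0.999
```

```bash
cat >> h.py <<'E'
def proj(cam,P):
    c=m.get_calibration(cam);T=np.array(c["T"]);q=(np.array(P)-T[:3,3])@T[:3,:3]
    return c["fx"]*q[...,0]/q[...,2]+c["cx"],c["fy"]*q[...,1]/q[...,2]+c["cy"]
def circ(im,cam,x,y,z,r,col):
    a=np.linspace(0,6.28,200);u,v=proj(cam,np.c_[x+r*np.cos(a),y+r*np.sin(a),0*a+z])
    cv2.polylines(im,[np.c_[u*8,v*8].astype(int)],True,col,1,cv2.LINE_AA,3)
E
python3 - <<'E'
from h import *
s=m.state();print(s['tool_pos'],s['time'])
b=look("wrist",["middle_pot_mid"]); 
print(m.state()['tool_pos']); circ(b,"wrist",.452,.207,.05,.03,(0,0,255))
a=look("side",["middle_pot_mid","deep_pot_mid"]);circ(a,"side",.456,.0175,.074,.03,(0,255,0));circ(a,"side",.456,.0175,.018,.03,(0,255,0))
cv2.imwrite("pics/c7.png",np.hstack([cv2.resize(a[180:330,130:300],(450,400),interpolation=2),cv2.resize(b[150:450,170:470],(340,400))]))
E
```

```text
[0.45156479 0.20658965 0.29530104] 10.95
wrist middle_pot_mid 0.93 [0.4507 0.2109 0.0278] 315.0 246.0
wrist middle_pot_mid 0.81 [0.5256 0.2938 0.0244] 190.0 138.0
[0.451708   0.20618444 0.29546003]
side middle_pot_mid 0.96 [0.45   0.2112 0.0259] 215.0 207.0
side middle_pot_mid 0.96 [ 0.4508 -0.0994  0.0237] 222.0 316.0
side middle_pot_mid 0.73 [0.7362 0.1896 0.0215] 352.0 203.0
side middle_pot_mid 0.65 [0.5239 0.2976 0.0251] 247.0 183.0
side deep_pot_mid 0.81 [0.4568 0.0174 0.0411] 222.0 261.0
```

View pics/c7.png

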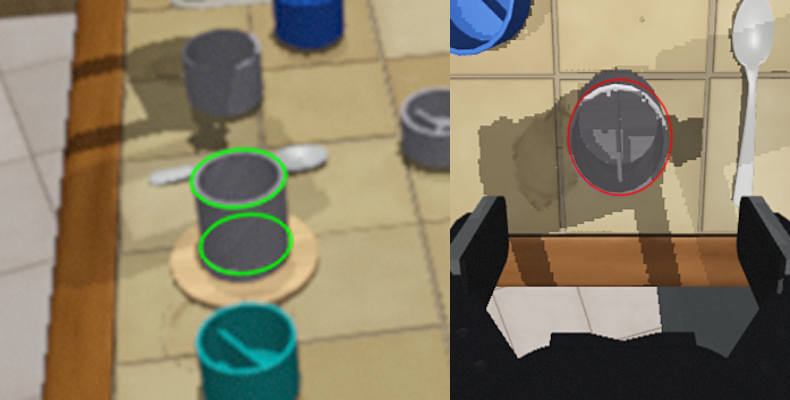

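The deep pot is seated: the green overlay at (0.456,0.0175) matches both rims. The middle pot under the gripper matches (0.4515,0.209). Next I grasp it.

Request:
play_rows(
  increments=[
    {"offset": [0, -2, 35], "twist": 0, "grip": 1},
    {"offset": [0, -2, 70], "twist": 0, "grip": 1},
    {"offset": [0, -2, 95], "twist": 0, "grip": 1},
    {"offset": [0, -2, 104.5], "twist": 0, "grip": 1},
    {"offset": [0, -2, 104.5], "twist": 0, "grip": 1},
  ],
)

```text
time: 11.62
tool_pos: [0.4503, 0.2084, 0.1884]
tool_rot: [0.001, 1.0, -0.0, -0.003]
contact_force: [0.6, -0.4, 0.4]
gripper_width: 1.0
```

Request:
play_rows(
  increments=[
    {"offset": [0, 0, 0], "twist": 0, "grip": 0.6},
    {"offset": [0, 0, 0], "twist": 0, "grip": 0.4},
    {"offset": [0, 0, 0], "twist": 0, "grip": 0.4},
    {"offset": [0, 0, 0], "twist": 0, "grip": 0.4},
    {"offset": [0, 0, 0], "twist": 0, "grip": 0.4},
  ],
)

```text
time: 12.03
tool_pos: [0.4532, 0.2096, 0.1941]
tool_rot: [-0.001, 1.0, 0.0, 0.003]
contact_force: [1.0, 0.7, 6.3]
gripper_width: 0.69
```

Request:
play_rows(
  increments=[
    {"offset": [0, 0, -20], "twist": 0, "grip": 0.4},
    {"offset": [0, 0, -55], "twist": 0, "grip": 0.4},
    {"offset": [0, 0, -90], "twist": 0, "grip": 0.4},
    {"offset": [0, 0, -110], "twist": 0, "grip": 0.4},
    {"offset": [0, 0, -110], "twist": 0, "grip": 0.4},
  ],
)

```text
time: 12.45
tool_pos: [0.4535, 0.2098, 0.3083]
tool_rot: [-0.002, 1.0, 0.0, 0.006]
contact_force: [-0.5, 0.1, -0.0]
gripper_width: 0.692
```

Request:
play_rows(
  increments=[
    {"offset": [1, 25, 0], "twist": 0, "grip": 0.4},
    {"offset": [2, 60, 0], "twist": 0, "grip": 0.4},
    {"offset": [3, 95, 0], "twist": 0, "grip": 0.4},
    {"offset": [4, 130, 0], "twist": 0, "grip": 0.4},
    {"offset": [4.5, 165, 0], "twist": 0, "grip": 0.4},
  ],
)

```text
time: 12.87
tool_pos: [0.4555, 0.0429, 0.3006]
tool_rot: [-0.0, 1.0, 0.0, -0.0]
contact_force: [1.1, 0.1, -0.4]
gripper_width: 0.692
```

Request:
play_rows(
  increments=[
    {"offset": [0, 17, 0], "twist": 0, "grip": 0.4},
    {"offset": [0, 25, 0], "twist": 0, "grip": 0.4},
    {"offset": [0, 25, 10], "twist": 0, "grip": 0.4},
    {"offset": [0, 25, 20], "twist": 0, "grip": 0.4},
    {"offset": [0, 25, 20], "twist": 0, "grip": 0.4},
  ],
)

```text
time: 13.28
tool_pos: [0.4549, 0.0202, 0.2778]
tool_rot: [-0.001, 1.0, 0.001, -0.003]
contact_force: [-0.7, 0.1, -1.3]
gripper_width: 0.692
```

```bash
python3 - <<'E'
from h import *
a=look("side",["middle_pot_mid","deep_pot_mid"])
b=look("wrist",["middle_pot_mid"]); 
s=m.state();t=s['tool_pos'];print(t,s['time'],s['gripper_width'])
circ(a,"side",.456,.0175,.074,.03,(0,255,0))
for im,c in ((a,"side"),(b,"wrist")):
  circ(im,c,t[0],t[1],t[2]-.141,.03,(0,0,255)); circ(im,c,t[0],t[1],t[2]-.183,.03,(0,0,255))
cv2.imwrite("pics/c8.png",np.hstack([cv2.resize(a[180:330,130:300],(450,400),interpolation=2),cv2.resize(b[150:450,170:470],(340,400))]))
E
```

```text
side middle_pot_mid 0.91 [0.4492 0.0222 0.1075] 214.0 229.0
side middle_pot_mid 0.84 [ 0.4509 -0.1033  0.0247] 223.0 317.0
side middle_pot_mid 0.81 [0.5222 0.2942 0.0249] 246.0 184.0
side middle_pot_mid 0.73 [0.7333 0.1895 0.0273] 351.0 201.0
side deep_pot_mid 0.68 [0.4573 0.0177 0.039 ] 222.0 262.0
wrist middle_pot_mid 0.67 [0.4525 0.0187 0.1162] 324.0 321.0
wrist middle_pot_mid 0.59 [ 0.4537 -0.1025  0.026 ] 500.0 253.0
[0.45626882 0.01993339 0.28131425] 13.5333 0.6907883628040141
```

View pics/c8.png

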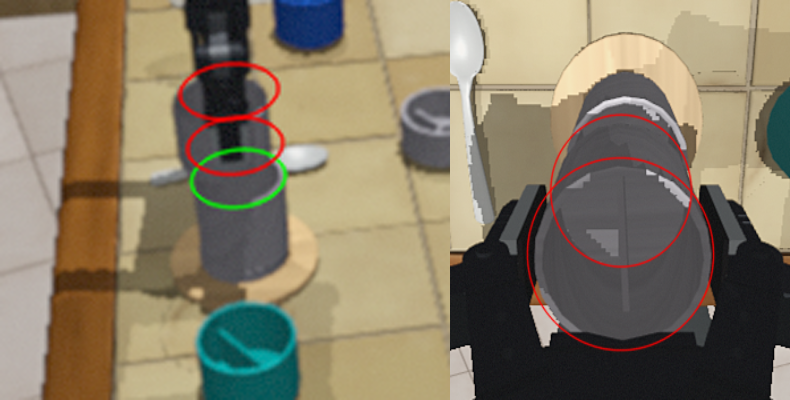

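The held pot sits about 2.5 mm behind the tool centre in x. I'll correct that and lower.

Request:
play_rows(
  increments=[
    {"offset": [2.5, 1.5, 0], "twist": 0, "grip": 0.4},
    {"offset": [2.5, 1.5, 6], "twist": 0, "grip": 0.4},
    {"offset": [2.5, 1.5, 11], "twist": 0, "grip": 0.4},
    {"offset": [2.5, 1.5, 15], "twist": 0, "grip": 0.4},
    {"offset": [2.5, 1.5, 17], "twist": 0, "grip": 0.4},
  ],
)

```text
time: 13.95
tool_pos: [0.4583, 0.0177, 0.263]
tool_rot: [-0.0, 1.0, 0.0, -0.001]
contact_force: [-0.1, -0.4, -0.6]
gripper_width: 0.692
```

Request:
play_rows(
  increments=[
    {"offset": [0, 0, 2], "twist": 0, "grip": 0.4},
    {"offset": [0, 0, 4], "twist": 0, "grip": 0.4},
    {"offset": [0, 0, 5], "twist": 0, "grip": 0.4},
    {"offset": [0, 0, 6], "twist": 0, "grip": 0.4},
    {"offset": [0, 0, 6], "twist": 0, "grip": 0.4},
  ],
)

```text
time: 14.37
tool_pos: [0.4593, 0.0176, 0.2603]
tool_rot: [-0.0, 1.0, 0.0, 0.0]
contact_force: [-5.1, 1.1, 8.8]
gripper_width: 0.691
```

Request:
play_rows(
  increments=[
    {"offset": [-1, 0, 0], "twist": 0, "grip": 0.4},
    {"offset": [-1.5, 0, 1], "twist": 0, "grip": 0.4},
    {"offset": [-1.5, 0, 1.5], "twist": 0, "grip": 0.4},
    {"offset": [-1.5, 0, 1.5], "twist": 0, "grip": 0.4},
  ],
)

```text
time: 14.7
tool_pos: [0.4584, 0.0176, 0.2601]
tool_rot: [0.0, 1.0, 0.0, 0.002]
contact_force: [-4.8, 1.3, 13.8]
gripper_width: 0.691
```

```bash
python3 - <<'E'
from h import *
a=look("side",["middle_pot_mid"])
s=m.state();t=s['tool_pos'];print(t,s['time'],s['contact_force'],s['ft_torque'])
for z in (.074,.116): circ(a,"side",.456,.0175,z,.03,(0,255,0))
cv2.imwrite("pics/c9.png",cv2.resize(a[180:330,130:300],None,fx=4,fy=4,interpolation=2))
E
```

```text
side middle_pot_mid 0.93 [0.7361 0.189  0.023 ] 352.0 202.0
side middle_pot_mid 0.9 [ 0.4532 -0.1026  0.0211] 224.0 318.0
side middle_pot_mid 0.9 [0.5254 0.2961 0.0241] 248.0 184.0
side middle_pot_mid 0.7 [0.457  0.0173 0.0935] 219.0 237.0
[0.45835513 0.01765898 0.26008878] 14.8 [-5.30279632  0.72021545 14.31492177] [0.24700953 0.91712557 0.00751042]
```

View pics/c9.png

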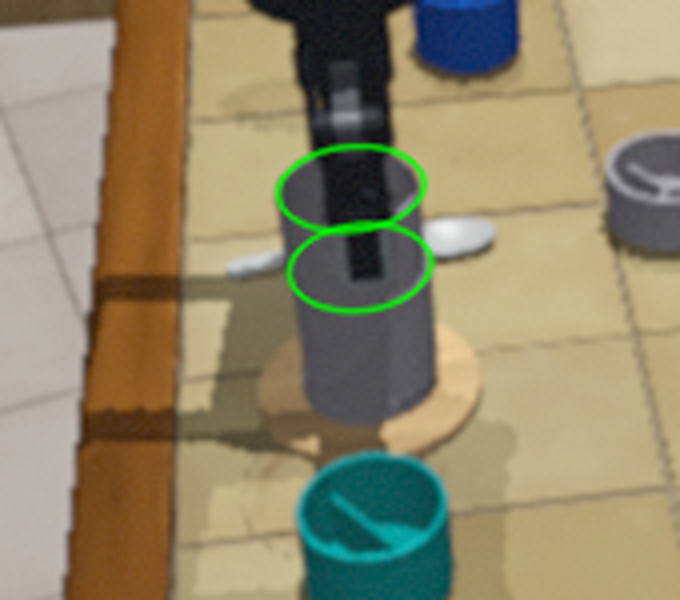

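The middle pot matches the seated overlay. Now I release it and go above the three-part pot.

Request:
play_rows(
  increments=[
    {"offset": [0, 0, 0], "twist": 0, "grip": 1},
    {"offset": [0, 0, 0], "twist": 0, "grip": 1},
    {"offset": [0, 0, 0], "twist": 0, "grip": 1},
    {"offset": [0, 0, -20], "twist": 0, "grip": 1},
    {"offset": [0, 0, -50], "twist": 0, "grip": 1},
  ],
)

```text
time: 15.22
tool_pos: [0.4555, 0.0178, 0.3031]
tool_rot: [-0.001, 1.0, -0.0, -0.004]
contact_force: [-0.2, -1.0, 0.1]
gripper_width: 0.999
```

Request:
play_rows(
  increments=[
    {"offset": [0, 0, -20], "twist": 0, "grip": 1},
    {"offset": [30, -20, -20], "twist": 0, "grip": 1},
    {"offset": [60, -40, -20], "twist": 0, "grip": 1},
    {"offset": [90, -60, -20], "twist": 0, "grip": 1},
    {"offset": [120, -80, -20], "twist": 0, "grip": 1},
  ],
)

```text
time: 15.63
tool_pos: [0.5782, 0.0987, 0.3264]
tool_rot: [0.0, 1.0, -0.0, -0.0]
contact_force: [0.2, -0.5, -0.1]
gripper_width: 1.0
```

Request:
play_rows(
  increments=[
    {"offset": [29, -20, 30], "twist": 0, "grip": 1},
    {"offset": [29, -20, 60], "twist": 0, "grip": 1},
    {"offset": [29, -20, 60], "twist": 0, "grip": 1},
    {"offset": [29, -20, 60], "twist": 0, "grip": 1},
    {"offset": [29, -20, 60], "twist": 0, "grip": 1},
  ],
)

```text
time: 16.05
tool_pos: [0.606, 0.1175, 0.2672]
tool_rot: [0.0, 1.0, -0.0, -0.0]
contact_force: [-0.0, 0.7, 0.6]
gripper_width: 1.003
```

```bash
python3 - <<'E'
from h import *
b=look("wrist",["shallow_pot_mid"]); 
s=m.state();t=s['tool_pos'];print(t,s['time'])
circ(b,"wrist",.607,.118,.038,.03,(0,0,255))
a=look("side",["middle_pot_mid","shallow_pot_mid"])
for z in (.074,.116): circ(a,"side",.456,.0175,z,.03,(0,255,0))
cv2.imwrite("pics/c10.png",np.hstack([cv2.resize(a[180:330,130:300],(450,400),interpolation=2),cv2.resize(b[150:450,170:470],(340,400))]))
E
```

```text
wrist shallow_pot_mid 0.59 [0.6034 0.118  0.0211] 320.0 258.0
[0.60646999 0.11730151 0.26908239] 16.15
side middle_pot_mid 0.86 [ 0.4519 -0.1025  0.024 ] 223.0 317.0
side middle_pot_mid 0.86 [0.5224 0.2909 0.0262] 247.0 184.0
side middle_pot_mid 0.82 [0.4559 0.0176 0.0939] 219.0 237.0
side shallow_pot_mid 0.94 [0.6034 0.1206 0.0202] 295.0 228.0
```

View pics/c10.png

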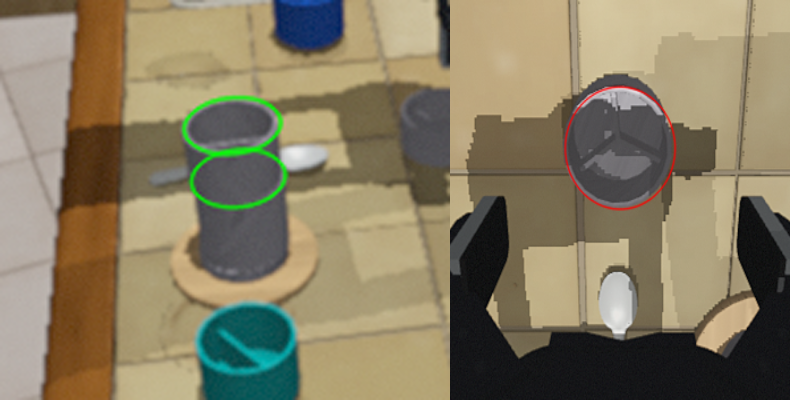

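The red overlay shows the three-part pot at (0.607,0.118), right under the gripper. The middle pot is seated.

Request:
play_rows(
  increments=[
    {"offset": [0, 0, 30], "twist": 0, "grip": 1},
    {"offset": [0, 0, 60], "twist": 0, "grip": 1},
    {"offset": [0, 0, 80], "twist": 0, "grip": 1},
    {"offset": [0, 0, 85], "twist": 0, "grip": 1},
    {"offset": [0, 0, 85], "twist": 0, "grip": 1},
  ],
)

```text
time: 16.72
tool_pos: [0.6053, 0.1174, 0.1804]
tool_rot: [0.0, 1.0, -0.0, -0.002]
contact_force: [0.1, -0.1, -0.6]
gripper_width: 1.009
```

Request:
play_rows(
  increments=[
    {"offset": [0, 0, 0], "twist": 0, "grip": 0.6},
    {"offset": [0, 0, 0], "twist": 0, "grip": 0.4},
    {"offset": [0, 0, 0], "twist": 0, "grip": 0.4},
    {"offset": [0, 0, 0], "twist": 0, "grip": 0.4},
    {"offset": [0, 0, 0], "twist": 0, "grip": 0.4},
  ],
)

```text
time: 17.13
tool_pos: [0.6077, 0.1179, 0.1851]
tool_rot: [-0.0, 1.0, 0.0, 0.003]
contact_force: [-0.3, 0.7, 7.0]
gripper_width: 0.685
```

Request:
play_rows(
  increments=[
    {"offset": [0, 0, -20], "twist": 0, "grip": 0.4},
    {"offset": [0, 0, -55], "twist": 0, "grip": 0.4},
    {"offset": [0, 0, -90], "twist": 0, "grip": 0.4},
    {"offset": [0, 0, -125], "twist": 0, "grip": 0.4},
    {"offset": [0, 0, -150], "twist": 0, "grip": 0.4},
  ],
)

```text
time: 17.55
tool_pos: [0.6065, 0.1178, 0.3364]
tool_rot: [-0.0, 1.0, 0.0, 0.003]
contact_force: [1.7, -0.4, -0.6]
gripper_width: 0.686
```

Request:
play_rows(
  increments=[
    {"offset": [-15, 10, 0], "twist": 0, "grip": 0.4},
    {"offset": [-45, 30, 0], "twist": 0, "grip": 0.4},
    {"offset": [-75, 50, 0], "twist": 0, "grip": 0.4},
    {"offset": [-105, 70, 0], "twist": 0, "grip": 0.4},
    {"offset": [-130, 86, 0], "twist": 0, "grip": 0.4},
  ],
)

```text
time: 17.97
tool_pos: [0.4743, 0.0309, 0.332]
tool_rot: [0.0, 1.0, 0.0, 0.0]
contact_force: [1.3, -1.3, -1.0]
gripper_width: 0.685
```

Request:
play_rows(
  increments=[
    {"offset": [-15, 10, 0], "twist": 0, "grip": 0.4},
    {"offset": [-20, 13.5, 0], "twist": 0, "grip": 0.4},
    {"offset": [-20, 13.5, 8], "twist": 0, "grip": 0.4},
    {"offset": [-20, 13.5, 15], "twist": 0, "grip": 0.4},
    {"offset": [-20, 13.5, 15], "twist": 0, "grip": 0.4},
  ],
)

```text
time: 18.38
tool_pos: [0.4562, 0.0186, 0.3149]
tool_rot: [-0.0, 1.0, 0.0, -0.001]
contact_force: [-0.1, -0.5, -1.5]
gripper_width: 0.682
```

```bash
python3 - <<'E'
from h import *
m.grab_frame("top");m.grab_frame("top");m.grab_frame("top");m.grab_frame("top")
a=look("side",["shallow_pot_mid","middle_pot_mid"])
b=look("wrist",["shallow_pot_mid"]); 
s=m.state();t=s['tool_pos'];print(t,s['time'],s['gripper_width'])
circ(a,"side",.456,.0175,.116,.03,(0,255,0))
for im,c in ((a,"side"),(b,"wrist")):
  circ(im,c,t[0],t[1],t[2]-.146,.03,(0,0,255)); circ(im,c,t[0],t[1],t[2]-.176,.03,(0,0,255))
cv2.imwrite("pics/c11.png",np.hstack([cv2.resize(a[150:300,130:300],(450,400),interpolation=2),cv2.resize(b[150:450,170:470],(340,400))]))
E
```

```text
side shallow_pot_mid 0.73 [0.4587 0.0188 0.1512] 217.0 208.0
side middle_pot_mid 0.9 [0.5256 0.2975 0.0249] 248.0 183.0
side middle_pot_mid 0.87 [0.7347 0.1907 0.0265] 351.0 201.0
side middle_pot_mid 0.74 [ 0.4522 -0.1019  0.0242] 223.0 317.0
side middle_pot_mid 0.72 [0.4542 0.0205 0.0894] 218.0 238.0
wrist shallow_pot_mid 0.81 [0.4533 0.0151 0.1533] 328.0 322.0
[0.45635135 0.0183116  0.31688727] 18.8333 0.679751083796646
```

View pics/c11.png

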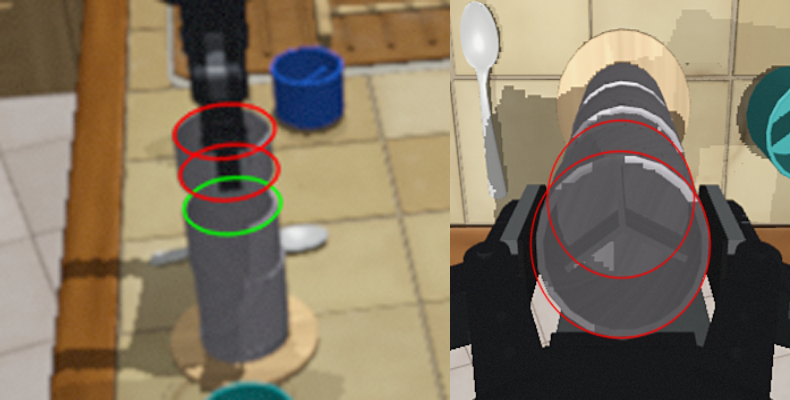

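The held pot lines up with the tool centre and the tower axis, so I'll lower it.

Request:
play_rows(
  increments=[
    {"offset": [0.5, 0, 6], "twist": 0, "grip": 0.4},
    {"offset": [0.5, 0, 11], "twist": 0, "grip": 0.4},
    {"offset": [0.5, 0, 15], "twist": 0, "grip": 0.4},
    {"offset": [0.5, 0, 18], "twist": 0, "grip": 0.4},
    {"offset": [0.5, 0, 18], "twist": 0, "grip": 0.4},
  ],
)

```text
time: 19.25
tool_pos: [0.4562, 0.0182, 0.2974]
tool_rot: [-0.0, 1.0, -0.0, -0.001]
contact_force: [0.6, -0.2, -0.9]
gripper_width: 0.686
```

Request:
play_rows(
  increments=[
    {"offset": [0, 0, 2], "twist": 0, "grip": 0.4},
    {"offset": [0, 0, 4], "twist": 0, "grip": 0.4},
    {"offset": [0, 0, 5], "twist": 0, "grip": 0.4},
    {"offset": [0, 0, 6.5], "twist": 0, "grip": 0.4},
    {"offset": [0, 0, 6.5], "twist": 0, "grip": 0.4},
  ],
)

```text
time: 19.67
tool_pos: [0.457, 0.0182, 0.2931]
tool_rot: [-0.0, 1.0, 0.0, 0.001]
contact_force: [-1.7, 0.3, 2.6]
gripper_width: 0.683
```

Request:
play_rows(
  increments=[
    {"offset": [0, 0, 1], "twist": 0, "grip": 0.4},
    {"offset": [0, 0, 2], "twist": 0, "grip": 0.4},
    {"offset": [0, 0, 2], "twist": 0, "grip": 0.4},
    {"offset": [0, 0, 2], "twist": 0, "grip": 0.4},
  ],
)

```text
time: 20.0
tool_pos: [0.4576, 0.0182, 0.2931]
tool_rot: [0.0, 1.0, 0.0, 0.001]
contact_force: [-3.9, 1.0, 11.3]
gripper_width: 0.688
```

Request:
play_rows(
  increments=[
    {"offset": [0, 0, -1], "twist": 0, "grip": 1},
    {"offset": [0, 0, -1], "twist": 0, "grip": 1},
    {"offset": [0, 0, -1], "twist": 0, "grip": 1},
    {"offset": [0, 0, -20], "twist": 0, "grip": 1},
    {"offset": [0, 0, -50], "twist": 0, "grip": 1},
  ],
)

```text
time: 20.42
tool_pos: [0.4552, 0.0183, 0.3363]
tool_rot: [-0.001, 1.0, 0.0, -0.004]
contact_force: [0.0, -0.2, 0.4]
gripper_width: 0.999
```

Request:
play_rows(
  increments=[
    {"offset": [0, 25, -10], "twist": 0, "grip": 1},
    {"offset": [0, 62, -10], "twist": 0, "grip": 1},
    {"offset": [0, 100, -10], "twist": 0, "grip": 1},
    {"offset": [0, 138, -10], "twist": 0, "grip": 1},
    {"offset": [0, 175, -10], "twist": 0, "grip": 1},
  ],
)

```text
time: 20.83
tool_pos: [0.4562, -0.1584, 0.3499]
tool_rot: [0.0, 1.0, 0.0, 0.0]
contact_force: [0.4, 0.4, 0.2]
gripper_width: 1.001
```

Request:
play_rows(
  increments=[
    {"offset": [0, 35, 0], "twist": 0, "grip": 1},
    {"offset": [0, 70, 20], "twist": 0, "grip": 1},
    {"offset": [0, 70, 55], "twist": 0, "grip": 1},
    {"offset": [0, 70, 75], "twist": 0, "grip": 1},
    {"offset": [0, 70, 75], "twist": 0, "grip": 1},
  ],
)

```text
time: 21.25
tool_pos: [0.4545, -0.2263, 0.2691]
tool_rot: [-0.003, 1.0, -0.001, -0.005]
contact_force: [-0.7, 0.2, -0.9]
gripper_width: 1.003
```

```bash
python3 - <<'E'
from h import *
m.grab_frame("top");m.grab_frame("top");m.grab_frame("top")
b=look("wrist",["lid_knob"]); 
s=m.state();t=s['tool_pos'];print(t,s['time'])
circ(b,"wrist",.4565,-.227,.013,.03,(0,0,255));circ(b,"wrist",.4565,-.227,.037,.009,(0,0,255))
a=look("side",["middle_pot_mid","shallow_pot_mid","lid_knob"])
for z in (.074,.116,.146): circ(a,"side",.456,.0175,z,.03,(0,255,0))
cv2.imwrite("pics/c12.png",np.hstack([cv2.resize(a[150:300,130:300],(450,400),interpolation=2),cv2.resize(b[150:450,170:470],(340,400))]))
E
```

```text
wrist lid_knob 0.68 [ 0.4568 -0.2309  0.0243] 327.0 252.0
[ 0.45745398 -0.22688449  0.27740462] 21.5
side middle_pot_mid 0.8 [0.7323 0.1892 0.0247] 350.0 202.0
side middle_pot_mid 0.63 [0.524  0.2948 0.0251] 247.0 184.0
side middle_pot_mid 0.51 [ 0.4533 -0.1019  0.0233] 224.0 317.0
side lid_knob 0.56 [ 0.4532 -0.2274  0.0281] 228.0 379.0
```

View pics/c12.png

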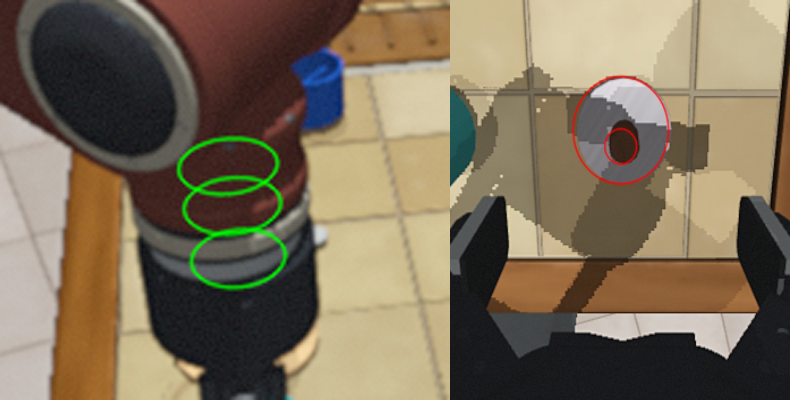

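Request:
play_rows(
  increments=[
    {"offset": [0, 0.5, 30], "twist": 0, "grip": 1},
    {"offset": [0, 0.5, 60], "twist": 0, "grip": 1},
    {"offset": [0, 0.5, 80], "twist": 0, "grip": 1},
    {"offset": [0, 0.5, 88], "twist": 0, "grip": 1},
    {"offset": [0, 0.5, 88], "twist": 0, "grip": 1},
  ],
)

```text
time: 22.12
tool_pos: [0.4559, -0.2266, 0.1853]
tool_rot: [-0.001, 1.0, 0.0, -0.002]
contact_force: [-0.4, 0.2, 1.2]
gripper_width: 1.001
```

Request:
play_rows(
  increments=[
    {"offset": [0, 0, 0], "twist": 0, "grip": 0.7},
    {"offset": [0, 0, 0], "twist": 0, "grip": 0.5},
    {"offset": [0, 0, 0], "twist": 0, "grip": 0.3},
    {"offset": [0, 0, 0], "twist": 0, "grip": 0},
    {"offset": [0, 0, 0], "twist": 0, "grip": 0},
  ],
)

```text
time: 22.53
tool_pos: [0.4571, -0.2276, 0.1883]
tool_rot: [0.001, 1.0, 0.0, 0.001]
contact_force: [-0.1, 0.1, 0.8]
gripper_width: 0.299
```

Request:
play_rows(
  increments=[
    {"offset": [0, 0, 0], "twist": 0, "grip": 0},
    {"offset": [0, 0, 0], "twist": 0, "grip": 0},
    {"offset": [0, 0, 0], "twist": 0, "grip": 0},
    {"offset": [0, 0, 0], "twist": 0, "grip": 0},
    {"offset": [0, 0, 0], "twist": 0, "grip": 0},
  ],
)

```text
time: 22.95
tool_pos: [0.4571, -0.2277, 0.1882]
tool_rot: [0.001, 1.0, 0.0, 0.001]
contact_force: [-2.1, 0.4, 5.6]
gripper_width: 0.184
```

Request:
play_rows(
  increments=[
    {"offset": [0, 0, -20], "twist": 0, "grip": 0},
    {"offset": [0, 0, -55], "twist": 0, "grip": 0},
    {"offset": [0, 0, -90], "twist": 0, "grip": 0},
    {"offset": [0, 0, -125], "twist": 0, "grip": 0},
    {"offset": [0, 0, -150], "twist": 0, "grip": 0},
  ],
)

```text
time: 23.37
tool_pos: [0.4568, -0.2273, 0.34]
tool_rot: [0.001, 1.0, 0.0, 0.001]
contact_force: [0.9, -1.3, -0.3]
gripper_width: 0.186
```

Request:
play_rows(
  increments=[
    {"offset": [0, -10, -15], "twist": 0, "grip": 0},
    {"offset": [0, -35, -28], "twist": 0, "grip": 0},
    {"offset": [0, -70, -28], "twist": 0, "grip": 0},
    {"offset": [0, -105, -28], "twist": 0, "grip": 0},
    {"offset": [0, -140, -28], "twist": 0, "grip": 0},
  ],
)

```text
time: 23.78
tool_pos: [0.4562, -0.086, 0.3649]
tool_rot: [-0.0, 1.0, -0.001, -0.0]
contact_force: [0.4, 0.3, -0.9]
gripper_width: 0.182
```

Request:
play_rows(
  increments=[
    {"offset": [0, -35, 0], "twist": 0, "grip": 0},
    {"offset": [0, -70, 0], "twist": 0, "grip": 0},
    {"offset": [0, -95, 0], "twist": 0, "grip": 0},
    {"offset": [0, -106, 0], "twist": 0, "grip": 0},
    {"offset": [0, -106, 0], "twist": 0, "grip": 0},
  ],
)

```text
time: 24.2
tool_pos: [0.4563, 0.0205, 0.3645]
tool_rot: [-0.0, 1.0, 0.002, -0.001]
contact_force: [0.1, -0.3, -0.1]
gripper_width: 0.183
```

```bash
python3 - <<'E'
from h import *
for k in range(4): m.grab_frame("top")
a=look("side",["shallow_pot_mid","lid_knob"])
b=look("wrist",["lid_knob","shallow_pot_mid"]); 
s=m.state();t=s['tool_pos'];print(t,s['time'],s['gripper_width'])
d=t[2]-.1885
circ(a,"side",.456,.0175,.146,.03,(0,255,0))
for im,c in ((a,"side"),(b,"wrist")):
  circ(im,c,t[0]-.0005,t[1],d+.013,.03,(0,0,255))
cv2.imwrite("pics/c13.png",np.hstack([cv2.resize(a[140:290,130:300],(450,400),interpolation=2),cv2.resize(b[150:450,170:470],(340,400))]))
E
```

```text
side shallow_pot_mid 0.78 [0.4571 0.017  0.1273] 218.0 221.0
side shallow_pot_mid 0.69 [ 0.6635 -0.2288 -0.0011] 371.0 373.0
side lid_knob 0.57 [0.45   0.0189 0.2038] 208.0 181.0
wrist lid_knob 0.72 [0.4563 0.0166 0.2027] 323.0 317.0
wrist shallow_pot_mid 0.49 [0.4611 0.1179 0.0012] 220.0 213.0
[0.45670755 0.01810877 0.36517818] 24.7 0.1843157764305838
```

Request:
play_rows(
  increments=[
    {"offset": [0, 0, 10], "twist": 0, "grip": 0},
    {"offset": [0, 0, 18], "twist": 0, "grip": 0},
    {"offset": [0, 0, 25], "twist": 0, "grip": 0},
    {"offset": [0, 0, 30], "twist": 0, "grip": 0},
    {"offset": [0, 0, 31], "twist": 0, "grip": 0},
  ],
)

```text
time: 25.12
tool_pos: [0.4561, 0.0188, 0.3321]
tool_rot: [-0.0, 1.0, 0.0, -0.002]
contact_force: [-0.0, -0.5, -0.7]
gripper_width: 0.185
```

Request:
play_rows(
  increments=[
    {"offset": [0, 0, 2], "twist": 0, "grip": 0},
    {"offset": [0, 0, 4], "twist": 0, "grip": 0},
    {"offset": [0, 0, 6], "twist": 0, "grip": 0},
    {"offset": [0, 0, 8], "twist": 0, "grip": 0},
    {"offset": [0, 0, 8], "twist": 0, "grip": 0},
  ],
)

```text
time: 25.53
tool_pos: [0.4567, 0.0187, 0.3264]
tool_rot: [0.0, 1.0, 0.0, 0.0]
contact_force: [-0.7, -0.2, -0.7]
gripper_width: 0.183
```

Request:
play_rows(
  increments=[
    {"offset": [0, 0, 1], "twist": 0, "grip": 0},
    {"offset": [0, 0, 2], "twist": 0, "grip": 0},
    {"offset": [0, 0, 2.5], "twist": 0, "grip": 0},
    {"offset": [0, 0, 2.5], "twist": 0, "grip": 0},
    {"offset": [0, 0, 2.5], "twist": 0, "grip": 0},
  ],
)

```text
time: 25.95
tool_pos: [0.4573, 0.0187, 0.3262]
tool_rot: [0.0, 1.0, 0.0, 0.001]
contact_force: [-2.8, -0.4, 8.8]
gripper_width: 0.184
```

Seated: the z position stopped at 0.326 with 9 N upward. I'll release, retreat and check.

Request:
play_rows(
  increments=[
    {"offset": [0, 0, -1.5], "twist": 0, "grip": 0},
    {"offset": [0, 0, -1.5], "twist": 0, "grip": 0.5},
    {"offset": [0, 0, -1.5], "twist": 0, "grip": 0.8},
    {"offset": [0, 0, -1.5], "twist": 0, "grip": 0.8},
    {"offset": [0, 0, -1.5], "twist": 0, "grip": 0.8},
  ],
)

```text
time: 26.37
tool_pos: [0.4565, 0.0187, 0.3248]
tool_rot: [-0.0, 1.0, 0.0, -0.0]
contact_force: [0.1, -0.0, 0.0]
gripper_width: 0.747
```

Request:
play_rows(
  increments=[
    {"offset": [0, 0, 0], "twist": 0, "grip": 0.8},
    {"offset": [0, 0, -15], "twist": 0, "grip": 0.8},
    {"offset": [0, 0, -45], "twist": 0, "grip": 0.8},
    {"offset": [0, 0, -75], "twist": 0, "grip": 0.8},
    {"offset": [0, 0, -75], "twist": 0, "grip": 0.8},
  ],
)

```text
time: 26.78
tool_pos: [0.4579, 0.0186, 0.407]
tool_rot: [0.001, 1.0, 0.0, 0.005]
contact_force: [1.2, 0.4, 0.6]
gripper_width: 0.8
```

Request:
play_rows(
  increments=[
    {"offset": [0, -30, 0], "twist": 0, "grip": 0.8},
    {"offset": [0, -65, 0], "twist": 0, "grip": 0.8},
    {"offset": [0, -100, 0], "twist": 0, "grip": 0.8},
    {"offset": [0, -130, 0], "twist": 0, "grip": 0.8},
    {"offset": [0, -130, 0], "twist": 0, "grip": 0.8},
  ],
)

```text
time: 27.2
tool_pos: [0.4561, 0.1523, 0.3998]
tool_rot: [-0.001, 1.0, 0.003, -0.0]
contact_force: [0.4, -0.0, 1.4]
gripper_width: 0.798
```

```bash
python3 - <<'E'
from h import *
a=look("side",N);
b=look("top",["lid_knob","teaspoon","table_spoon","salt_shaker_mid","amber_glass_mid"])
s=m.state();print(s['tool_pos'],s['time'],s['contact_force'])
c=a[120:320,110:330].copy(); a2=a.copy()
for z in (.018,.074,.116,.146,.151): circ(a2,"side",.456,.0175,z,.03,(0,255,0))
circ(a2,"side",.456,.0175,.175,.009,(0,0,255))
big=[cv2.resize(i[110:320,120:310],(380,420),interpolation=2) for i in (a,a2)]
cv2.imwrite("pics/final.png",np.hstack(big))
E
```

```text
side deep_pot_mid 0.86 [0.4576 0.0154 0.0412] 222.0 262.0
side middle_pot_mid 0.9 [ 0.4561 -0.1034  0.0242] 226.0 317.0
side middle_pot_mid 0.85 [0.5234 0.2947 0.0287] 247.0 182.0
side middle_pot_mid 0.81 [0.4579 0.0171 0.0915] 220.0 238.0
side middle_pot_mid 0.75 [0.4578 0.0192 0.1277] 218.0 220.0
side middle_pot_mid 0.26 [ 0.4575  0.0212 -0.004 ] 224.0 278.0
side shallow_pot_mid 0.77 [0.4571 0.016  0.1281] 218.0 221.0
side shallow_pot_mid 0.34 [0.4553 0.0199 0.0884] 218.0 239.0
side lid_knob 0.85 [0.4526 0.0205 0.1637] 213.0 202.0
side base 0.97 [ 0.4581  0.0209 -0.002 ] 224.0 278.0
side table_spoon 0.62 [ 6.663e-01 -2.304e-01 -1.000e-04] 373.0 373.0
side salt_shaker_mid 0.69 [0.6698 0.2742 0.0439] 314.0 176.0
side amber_glass_mid 0.94 [ 0.7753 -0.005   0.0484] 400.0 248.0
top lid_knob 0.88 [0.4565 0.0186 0.1622] 318.0 304.0
top teaspoon 0.66 [ 0.4533  0.1178 -0.0047] 271.0 307.0
top table_spoon 0.88 [ 0.6642 -0.2343 -0.0017] 436.0 214.0
top salt_shaker_mid 0.9 [0.6738 0.2766 0.0444] 197.0 198.0
top amber_glass_mid 0.69 [ 0.7741 -0.0031  0.0537] 332.0 155.0
[0.45663815 0.14861594 0.40024044] 28.0 [1.17988874 0.05205848 0.68110065]
```

View pics/final.png

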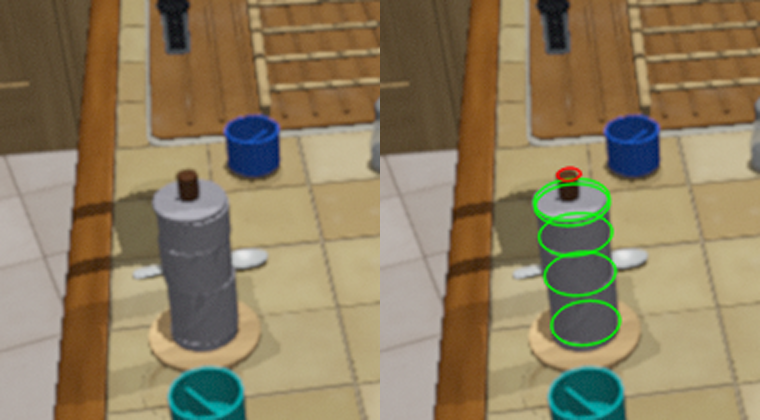

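The tower stands upright and matches the overlay at every rim, and the knob height is 0.163 as expected. The bystanders haven't moved.

```bash
python3 -c "
from plant import manip as m
print(m.job_done())"
```

```text
the job is handed in; nothing more can be done
None
```

The lunch tower is built on its base and handed in at about 28 s of the 109 s. From the bottom up it is the deep pot, the steel middle pot (its blue, purple and turquoise look-alikes were left alone), the three-part pot, and the lid with its knob up.

**Heights and fit:** In the last side view every rim fitted the overlay for a fully seated, upright tower. The networks put the piece mid-points at 0.041, 0.092, 0.128 and 0.162–0.164 m. The expected heights are 0.042, 0.091, 0.127 and 0.163 m.

**Bystanders:** Both spoons, the salt shaker and the amber glass read within a few mm of where they were at the start. The last side picture missed the teaspoon, but the top picture found it in place.

**Disagreements:**
- The cameras differed from each other by 2–5 mm in x and y along the way.
- The deep and middle pots met up to 18 N on contact, with some sideways force. I moved them 1.5–2 mm before letting go.
- The joints between the pots show a sideways step of 1–2 mm, which is within the play of the fit.

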